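# Hook the ice-cream tub out of its cradle

## Task

The ice-cream tub at the far right is held in a white cradle by two sprung rollers, with a small black bumper behind it. With the blue-handled reach hook, feel for the place where its two prongs straddle the bumper and drop fully into the narrow gap behind the tub, and draw the tub straight out past the rollers, upright, until about 5 cm of clear table lies between cradle and tub; then unhook and set the hook down on the table, clear of the tub. Do not touch the tub with the hand, press only gently with the hook, and leave the spice jar, the jam jar and the yoghurt pot where they stand.

Things in the scene. Friction and masses are not known exactly. Their poses are not given: they have to be found in the camera images.
- tub: Open white oblong tub full of firm brown and white ice cream, 0.43 to 0.87 kg, loose. Origin at the centre of its underside, z up, x from near to far long side, y left. Rim 84 mm high, ice cream heaped to 94 mm. Tapered: half depth (x) 62 mm at the rim, 57 mm at 50 mm height, 50 mm at the foot; half width (y) 88 mm at the rim (lip to 96), 75 mm at the foot; rounded corners.
- cradle: White U-shaped frame fixed on the table, open to the robot, no floor. Origin on the table amid it, x the way the tub slides in (it leaves along -x), y left. Rails 42 mm high, y = +-86 to +-114 mm; back kerb 50 mm high, inner face x = 79 mm, outer 93; front end x = -79. Seen from above, the gap between the tub's rim and the kerb is about 16 mm wide, 2 mm more or less.
- hook: Reach hook, 0.16 kg, loose. It stands on its prongs and a foot under the handle's end, shaft rising 12 degrees. Origin on the table below the grip point, z up, x level from handle to prongs, as it stands. Blue handle 105 x 24 (y) x 20 mm; steel shaft 16 mm wide, 8 thick; crossbar 66 mm wide (y); from its ends two flat prongs hang at right angles, each 11 mm wide, 5 thick, 44 mm clear between.
- hook_grip (a point): Grip point: in the blue handle on the shaft's middle line, 35 mm from its front end, 44 mm above the table as the hook stands. Grasp here with the fingers on either side (closing across the 24 mm width).
- hook_tip (a point): Point midway between the round lower ends (7 mm thick) of the two prongs; in the hook's frame at x = 184 mm, y = 0, z = 3.5 mm. With the shaft level, the prongs' tops are 180 mm beyond the grip point, their ends 172 mm beyond it and 78 mm below the shaft's middle line (they lean in 8 mm towards the handle).
- spice: Bystander: spice jar with a black cap, 41 mm diameter, 105 mm high, close to the cradle's left side. Origin at the centre of its underside.
- jar: Bystander: jam jar with a yellow lid, 60 mm diameter, 85 mm high, close to the cradle's right front. Origin at the centre of its underside.
- yoghurt: Bystander: yoghurt pot, 72 mm diameter, 72 mm high, in front of the cradle to the left. Origin at the centre of its underside.
- rollers (a point): Midpoint between the cradle's two black sprung rollers (22 mm diameter, 38 mm high, axes 80 mm to either side), 58 mm before its origin, in front of the tub's near corners. Each yields outwards up to 16 mm against 2 to 7 N. A steady pull of 8 to 18 N brings the tub out, by its unknown weight and friction. Pulled outside its centre line the tub turns and jams.
- cradle_front (a point): Middle of the cradle's front end, on the table (x = -79 mm, y = 0 in its frame). Not tracked: a black rubber bumper, 30 mm wide (y), 60 mm high, on the back kerb's inner side, its middle anywhere from y = -20 to 20 mm; it fills the gap there. If a prong lands on it (or on rim or kerb), raise the hook, move it along and lower it again by feel.
Not all that is in view belongs to the job. What is shaped like the tub but pink is not meant.

How it is judged:
By the outcome, as a careful person would: the job done as asked, in the order asked, and still so for the second after the job is handed in, with the robot touching nothing.
It also fails if it takes over 67 s, if anything falls off the work surface, if the arm or the gripper's body presses on something with over 40 N, if the wrist force passes 120 N, or if a joint passes its speed limit or range.

## Robot

A 6-joint arm with a two-finger parallel gripper is mounted at the origin on a cart in front of the work surface, level with it; the furniture and walls round the work are solid. World frame = base frame: x ahead of the robot, y to its left, z up, the work surface at z = 0. Lengths are in m, angles in rad, forces in N, time in s.
With the tool pointing down it reaches from about 0.4 to 0.825 m from the base axis. Payload 7 kg.
Tool frame: the origin (TCP) lies at the centre of the arm's flange, where the gripper is bolted on; the fingertips stand 178 mm ahead of it and the grasp point (between the pads) lies arm.tcp_to_grasp ahead of it (arm.tcp_to_grasp is the distance from the TCP to the grasp point, in m); z points along the fingers, y is the direction in which the jaws open and shut (so a half turn about z gives the same grasp; the last joint's range is limited). The gripper opens to 88 mm and grips with 3 to 60 N. Pads are 19 mm wide; open, the fingers measure 130 mm over their backs; the gripper's body (78 mm by 193 mm) begins 47 mm behind the grasp point.
Start: joints at [-0.955, 0.359, 0.012, 0, -1.224, -0.288], TCP at [0.217, -0.639, 0.405] pointing down, gripper open.
Joint ranges: [-3.07, 3.07], [-1.43, 2.12], [-1.02, 1.25], [-3.03, 1.67], [-3.05, -0], [-3.03, 3.03]. Speed limits (rad/s): [2.39, 2.39, 3.01, 3.14, 3.14, 3.14].

## Interface

Orientations are given as [roll, pitch, yaw] about the fixed x, y, z axes, in that order (R = Rz(yaw) Ry(pitch) Rx(roll)).
In Python, from station import arm gives the robot as it stands.
- The arm moves only by the tool move_arm, never from a script. Its argument "deltas" is a list of rows, each a list of 6 numbers: the shift along the world's x, y, z in mm, then the turn, a rotation vector about the world's x, y, z in degrees. In form: [[tx, ty, tz, ax, ay, az], ...]. A call has exactly 5 rows; each row shifts and turns the commanded pose from where the row before left it; what a row does not reach is not made up. A row lasts 1/12 s, in which the tool goes at most 41.7 mm and 7.16 degrees, less where a joint would pass 70% of its speed; a pose out of reach is approached as far as the arm can. A call with a gripper value outside its range is refused whole. "claw" is the closure in counts, from 0 (fully open) to 255 (shut), set as the call begins (left out, the last holds). The fingers move at their own pace and stop on an object; "squeeze" is the grip in N (left out, the last holds). Time passes only in rows, so rows that do not move let the fingers close, or fill a call up. It gives the time, the measured TCP pose, the force and the opening at its end, in the units of the state.
- arm.get_state(): the state, without advancing time (a new reading comes with each control period).
- arm.grab_frame(name): name is "side" or "top" or "wrist"; returns the picture (400x640x3 uint8, red, green, blue); there is no depth.
- arm.calibration(name): a dict with "intrinsics" (3x3 intrinsics, pixels), "T" (4x4, takes a point from camera to world coordinates); the wrist camera has in their place "mount" (4x4, takes a point from camera to tool coordinates, whose origin is the TCP and whose axes are the flange's). Camera axes: x right, y up, looking along -z (the intrinsics and any distortion apply to the point x, -y, -z); pixel columns grow to the right and rows downward; lengths in m; the calibration is good to about 2 mm. A picture is of the moment at which its call begins: read the wrist's pose just before it. calibration takes no time and is no camera call.
- arm.job_done(): hands the job in, once; it reports no verdict.
Trained networks look in the newest picture that a camera, given by its name, has taken for a name from the list of things; names that differ only in an ending like _2 or _b are one class to them, and where a whole thing is asked for, a point or a joint stands for the part that bears it (a point fixed in the world has none). Each returns a list of dicts, best first, with "score" (0 to 1); they miss things now and then, are a little off and sometimes report something else, mostly with a low value. They report only what shows in the picture. A call takes as long as a camera call. They do not tell look-alikes from the thing itself.
- arm.spot_in(thing, camera): "xy" ([column, row] in pixels, amid what is visible of it).
- arm.masks_of(thing, camera): "pixels" (400x640 bool, what is visible of it) and "xy" ([column, row] in pixels, amid what is visible of it).
- arm.spot_point(thing, camera): "xy" ([column, row] in pixels: a listed point, or the origin of a listed thing).
The state is a dict: "t": time; "q": joint angles; "qd": joint speeds; "joint_efforts": joint torques, N m; "eef_pos": TCP position; "ee_rot": TCP orientation; "force": force on the tool from outside, world axes, zero at the start; "moment": the same for the moment, N m; "width": finger opening in m.
Only numpy, scipy, OpenCV 4.12 (cv2) and the standard library are available. Lean on these libraries where they do the work, as an engineer would, in place of code of your own. Each camera call takes 0.05 s, during which the arm holds its last target. There are 200 camera calls.

## Working session

There is one attempt and no reset: what is moved stays moved. The work goes in short steps, Python scripts to look and compute and a tool call to move; the robot and the scene stay as the last step left them, time stands still between calls to the robot, and variables do not carry over. Pictures are saved under pics/ and viewed, about 8 in all and at most 12, crops included, and the job is handed in when it is done.

Besides the shell and the picture viewer there is one more tool, called after "Request:" by a JSON object that holds its "method" and its "body", one argument or row to a line. move_arm: Moves the arm, as the interface text tells. Its arguments: {"type":"object","properties":{"deltas":{"type":"array","items":{"type":"array","items":{"type":"number"}}},"claw":{"type":"number"},"squeeze":{"type":"number"}},"required":["deltas"]}

```bash
ls; mkdir -p pics
cat > h.py <<'E'
import numpy as np, cv2
from station import arm
def ray(cam,uv,st=None):
    c=arm.calibration(cam); K=np.array(c["intrinsics"])
    if "T" in c: T=np.array(c["T"])
    else:
        from scipy.spatial.transform import Rotation as R
        M=np.eye(4); M[:3,:3]=R.from_euler('xyz',st["ee_rot"]).as_matrix() if len(np.ravel(st["ee_rot"]))==3 else np.array(st["ee_rot"]); M[:3,3]=st["eef_pos"]
        T=M@np.array(c["mount"])
    d=c.get("distortion",None)
    p=cv2.undistortPoints(np.array([[uv]],float),K,np.zeros(5) if d is None else np.array(d))[0,0]
    return T[:3,3], T[:3,:3]@np.array([p[0],-p[1],-1.])
def at_z(cam,uv,z,st=None):
    o,d=ray(cam,uv,st); return o+d*(z-o[2])/d[2]
def proj(cam,P):
    c=arm.calibration(cam);T=np.linalg.inv(np.array(c["T"]));q=T[:3,:3]@P+T[:3,3]
    v=np.array(c["intrinsics"])@np.array([q[0],-q[1],-q[2]]);return v[:2]/v[2]
def save(im,n): cv2.imwrite("pics/"+n,im[:,:,::-1])
E
python3 - <<'E'
from h import *
print(arm.get_state()); print(arm.tcp_to_grasp)
print({k:list(arm.calibration(k)) for k in("top","side","wrist")})
t=arm.grab_frame("top");s=arm.grab_frame("side")
save(t,"top0.png");save(s,"side0.png")
for n in ["tub","cradle","hook","hook_grip","hook_tip","rollers","cradle_front","spice","jar","yoghurt"]:
    for cam in("top","side"):
        print(n,cam,[(np.round(r["xy"],1).tolist(),round(r["score"],2)) for r in arm.spot_point(n,cam)[:3]])
E
```

```text
pics
{'t': 0.0, 'q': array([-9.54891958e-01,  3.59373280e-01,  1.10620381e-02, -3.48158512e-04,
       -1.22412870e+00, -2.88122189e-01]), 'qd': array([ 7.29792942e-04,  7.60050335e-04, -1.47032569e-04,  2.16897316e-03,
       -3.53047816e-04,  1.03270574e-05]), 'joint_efforts': array([ 2.63577949e-04, -5.82722068e+01,  2.93049306e+01,  6.99683994e+00,
        6.93411188e-03, -1.94066815e-04]), 'eef_pos': array([ 0.21725764, -0.63886672,  0.403733  ]), 'ee_rot': array([ 3.13992378e+00, -1.53279981e-04, -2.81392891e+00]), 'force': array([ 0.09798332, -0.60369907, -0.64427174]), 'moment': array([0.04816167, 0.02741098, 0.01648303]), 'width': 0.08755829268137931}
0.1593
{'top': ['intrinsics', 'T'], 'side': ['intrinsics', 'T'], 'wrist': ['intrinsics', 'mount']}
tub top [([381.1, 170.1], 0.94), ([434.5, 258.7], 0.86), ([215.0, 222.4], 0.17)]
tub side [([294.3, 187.3], 0.71), ([401.5, 178.2], 0.55)]
cradle top []
cradle side [([294.4, 184.2], 0.72), ([307.5, 178.6], 0.55), ([265.9, 204.9], 0.24)]
hook top [([216.1, 223.0], 0.61)]
hook side []
hook_grip top [([339.2, 163.5], 0.7), ([214.3, 217.2], 0.65), ([377.2, 170.2], 0.43)]
hook_grip side [([305.2, 290.4], 0.86), ([307.5, 177.6], 0.66)]
hook_tip top [([205.0, 176.4], 0.66)]
hook_tip side [([216.4, 299.0], 0.79)]
rollers top [([380.7, 167.9], 0.34)]
rollers side [([307.2, 178.5], 0.68)]
cradle_front top []
cradle_front side [([312.7, 188.3], 0.73)]
spice top [([334.1, 163.0], 0.54)]
spice side [([265.3, 203.2], 0.98), ([346.5, 177.6], 0.71)]
jar top []
jar side [([348.6, 176.8], 0.91), ([217.7, 298.3], 0.26)]
yoghurt top [([213.3, 218.5], 0.45)]
yoghurt side [([309.4, 229.6], 0.91)]
```

View pics/top0.png

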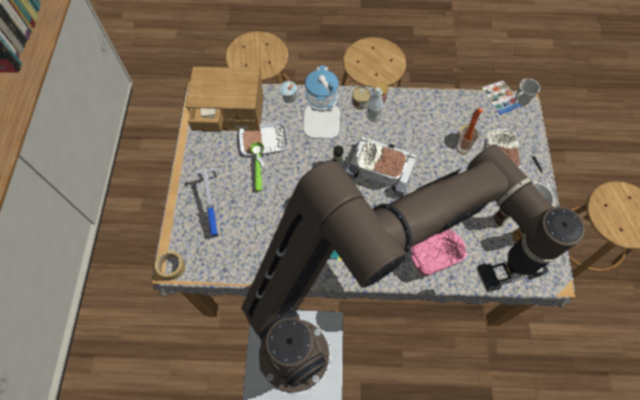

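View pics/side0.png

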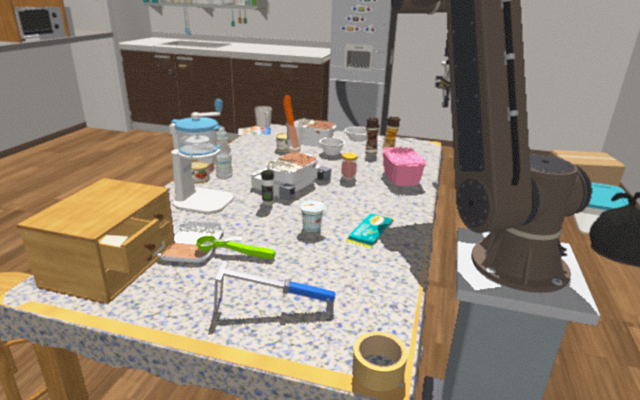

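The top view shows candidates for the tub: the white tub in the cradle at (381,165), the pink decoy at (437,252), a carton with the green scoop at (262,140) and a further tub at (503,145). Only (381,165) has a cradle, rollers, spice jar and jam jar. The blue-handled hook lies at the left, handle (212,222) and prongs (205,176). The green scoop at (258,165) is a look-alike for it.

Run:
```python
from h import *
def tri(a,b):
    o1,d1=ray("top",a);o2,d2=ray("side",b)
    A=np.stack([d1,-d2],1);s=np.linalg.lstsq(A,o2-o1,rcond=None)[0]
    p,q=o1+d1*s[0],o2+d2*s[1];return (p+q)/2,np.linalg.norm(p-q)
print("cams",ray("top",(320,200)),ray("side",(320,200)))
print("grip",tri((214.3,217.2),(305.2,290.4)),at_z("top",(214.3,217.2),.044),at_z("side",(305.2,290.4),.044))
print("tip",tri((205,176.4),(216.4,299)),at_z("top",(205,176.4),.0035),at_z("side",(216.4,299),.0035))
print("tub",at_z("top",(381.1,170.1),0),at_z("side",(294.3,187.3),0))
print("roll",at_z("side",(307.2,178.5),0),"front",at_z("side",(312.7,188.3),0))
for n,uv in dict(spice=(265.3,203.2),jar=(348.6,176.8),yog=(309.4,229.6)).items(): print(n,at_z("side",uv,0))
t=arm.grab_frame("top")
c=cv2.resize(t[110:260,180:440],None,fx=3,fy=3,interpolation=cv2.INTER_CUBIC);save(c,"c1.png")
```

```text
cams (array([-0.23056519, -0.09652854,  1.7262947 ]), array([ 0.42286915,  0.01576958, -0.90606313])) (array([0.24199347, 1.07260384, 0.62829361]), array([ 0.23207131, -0.87205135, -0.43099462]))
grip (array([0.47173479, 0.31862332, 0.0374711 ]), np.float64(0.005893833815496078)) [0.47220038 0.31723233 0.044     ] [0.46607634 0.32843013 0.044     ]
tip (array([0.65060783, 0.38060144, 0.01697287]), np.float64(0.004319763086249059)) [0.65999292 0.38485126 0.0035    ] [0.65698413 0.3663399  0.0035    ]
tub [ 0.71277487 -0.30212466  0.        ] [ 6.91277532e-01 -2.66998133e-01 -1.11022302e-16]
roll [ 0.67247033 -0.35625207  0.        ] front [ 0.62915867 -0.27995998  0.        ]
spice [ 0.73826353 -0.1187832   0.        ]
jar [ 0.53459022 -0.42231776  0.        ]
yog [ 5.55981091e-01 -5.49822483e-04  0.00000000e+00]
```

View pics/c1.png

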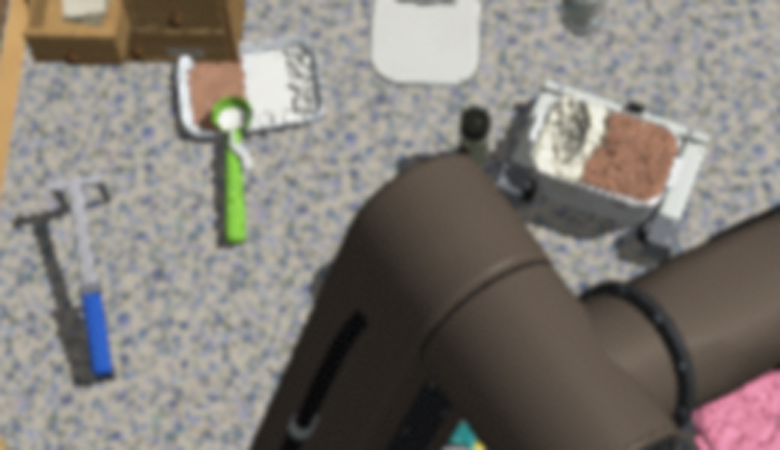

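Request:
{"method": "move_arm", "body": {
  "deltas": [
    [23,34,0,0,0,0],
    [23,34,0,0,0,0],
    [23,34,0,0,0,0],
    [23,34,0,0,0,0],
    [23,34,0,0,0,0]
  ]
}}

```text
t: 1.57
eef_pos: [0.3328, -0.4675, 0.4048]
ee_rot: [-3.141, 0.0, -2.814]
force: [2.6, -0.3, -0.0]
width: 0.0877
```

Request:
{"method": "move_arm", "body": {
  "deltas": [
    [23,34,3,0,0,0],
    [23,34,3,0,0,0],
    [23,34,3,0,0,0],
    [20,30,3,0,0,0],
    [10,15,3,0,0,0]
  ]
}}

```text
t: 1.98
eef_pos: [0.4328, -0.3192, 0.4202]
ee_rot: [-3.141, 0.001, -2.812]
force: [0.2, -0.2, -0.5]
width: 0.0873
```

Run:
```python
from h import *
st=arm.get_state();print(st["t"],st["eef_pos"],st["ee_rot"],st["q"])
w=arm.grab_frame("wrist");save(w,"w1.png")
print(arm.calibration("wrist"))
for n in ["tub","cradle","rollers","cradle_front","spice","jar","yoghurt"]:
    print(n,[(np.round(r["xy"],1).tolist(),round(r["score"],2),at_z("wrist",r["xy"],0,st).round(3).tolist()) for r in arm.spot_point(n,"wrist")[:2]])
```

```text
1.9833 [ 0.4328392  -0.31916148  0.42023526] [-3.14118144e+00  1.18366850e-03 -2.81164902e+00] [-2.70821499e-01  1.21994688e-01 -2.66685858e-01 -3.56648399e-04
 -1.18090694e+00 -9.69896076e-01]
{'intrinsics': array([[355.15745836,   0.        , 322.02711252],
       [  0.        , 355.15745836, 195.23298716],
       [  0.        ,   0.        ,   1.        ]]), 'mount': array([[-8.01809181e-04,  9.54973721e-01,  2.96689313e-01,
         8.03356931e-02],
       [ 9.99999336e-01,  5.19960064e-04,  1.02888927e-03,
        -5.82098637e-04],
       [ 8.28295623e-04,  2.96689941e-01, -9.54973504e-01,
         2.02756015e-02],
       [ 0.00000000e+00,  0.00000000e+00,  0.00000000e+00,
         1.00000000e+00]])}
tub [([271.0, 350.8], 0.71, [0.709, -0.3, -0.0]), ([193.3, 35.0], 0.59, [0.354, -0.488, 0.0])]
cradle []
rollers []
cradle_front []
spice []
jar [([214.5, 211.6], 0.66, [0.536, -0.421, 0.0])]
yoghurt []
```

View pics/w1.png

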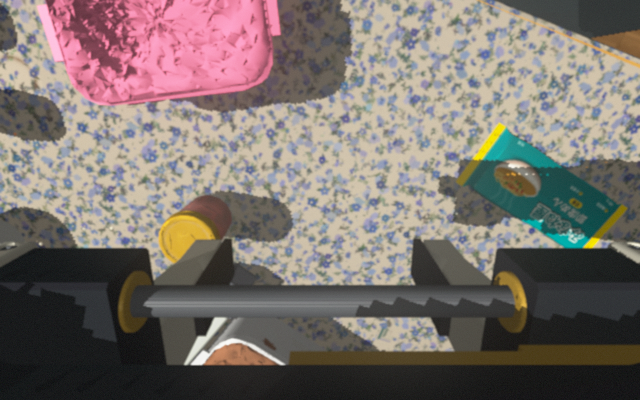

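The wrist view shows the pink decoy (160,40), the yellow-lidded jam jar (195,235) and, behind the fingers, the near edge of the real tub (250,350). I'll move further out for a clear look at the tub before fetching the hook.

Request:
{"method": "move_arm", "body": {
  "deltas": [
    [38,6,8,0,0,0],
    [38,6,8,0,0,0],
    [38,6,8,0,0,0],
    [38,6,8,0,0,0],
    [38,6,8,0,0,0]
  ]
}}

```text
t: 2.8
eef_pos: [0.6224, -0.2929, 0.4599]
ee_rot: [3.142, -0.0, -2.816]
force: [-0.0, -0.1, -0.8]
width: 0.0875
```

Request:
{"method": "move_arm", "body": {
  "deltas": [
    [30,6,8,0,0,0],
    [25,4,0,0,0,0],
    [10,2,0,0,0,0],
    [0,0,0,0,0,0],
    [0,0,0,0,0,0]
  ]
}}

```text
t: 3.22
eef_pos: [0.6861, -0.2808, 0.4663]
ee_rot: [3.141, -0.002, -2.815]
force: [0.9, -0.5, 0.4]
width: 0.0877
```

Run:
```python
from h import *
st=arm.get_state();print(st["t"],st["eef_pos"],st["ee_rot"],st["q"])
w=arm.grab_frame("wrist");save(w,"w2.png")
for n in ["tub","cradle","rollers","cradle_front","spice","jar","yoghurt"]:
    print(n,[(np.round(r["xy"],1).tolist(),round(r["score"],2),at_z("wrist",r["xy"],0,st).round(3).tolist()) for r in arm.spot_point(n,"wrist")[:2]])
```

```text
3.2167 [ 0.68612262 -0.28082581  0.46626634] [ 3.14055759e+00 -1.84983869e-03 -2.81462395e+00] [-1.26838686e-01  4.45342990e-01  2.81776068e-01 -1.20919076e-04
 -1.40934577e+00 -1.11697033e+00]
tub [([304.8, 164.2], 0.62, [0.708, -0.297, 0.0])]
cradle []
rollers []
cradle_front []
spice [([416.9, 222.5], 0.71, [0.736, -0.13, 0.0])]
jar []
yoghurt [([558.9, 119.6], 0.91, [0.554, -0.017, 0.0])]
```

View pics/w2.png

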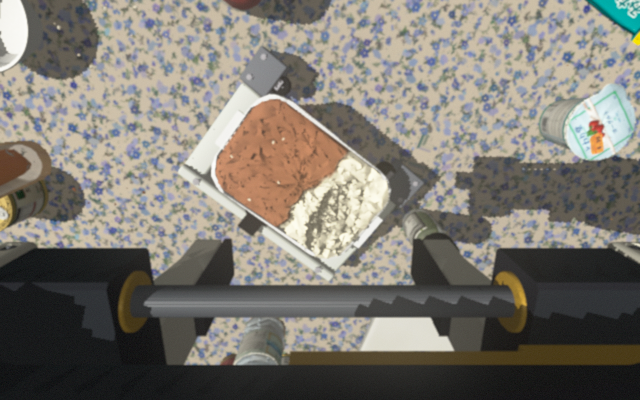

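Clear view. The tub rim runs about (215–390, 95–265), the kerb along (185,172)–(335,275) and the bumper at (250,225). Front rail ends are near (265,65) and (410,185), and the spice jar is at (430,225). I'll measure on a zoom.

Run:
```python
import cv2
w=cv2.imread("pics/w2.png");c=cv2.resize(w[45:285,170:440],None,fx=2.9,fy=2.5*1.0,interpolation=cv2.INTER_CUBIC)
c=cv2.resize(w[45:285,170:440],None,fx=2.5,fy=2.5,interpolation=cv2.INTER_CUBIC);cv2.imwrite("pics/c2.png",c)
```

```text
(no output)
```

View pics/c2.png

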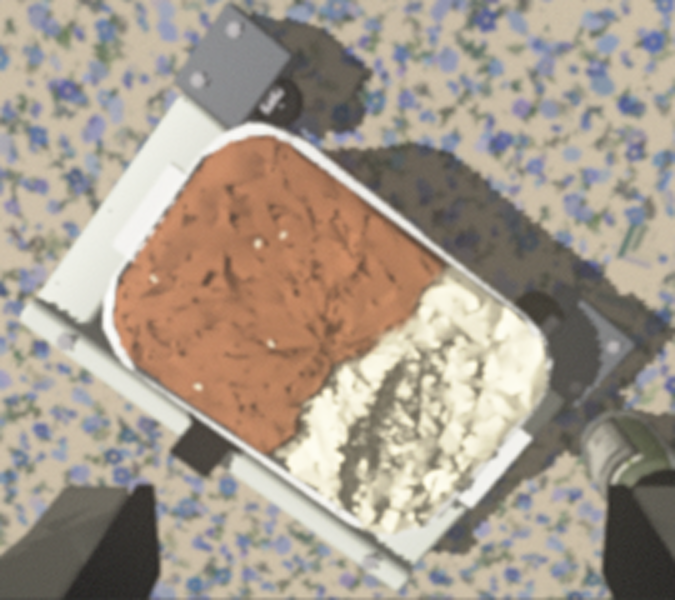

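```bash
cat > m.py <<'E'
from h import *
st=dict(eef_pos=[0.68612262,-0.28082581,0.46626634],ee_rot=[3.14055759,-1.84983869e-03,-2.81462395])
def P(c,z): return at_z("wrist",(170+c[0]/2.5,45+c[1]/2.5),z,st)[:2]
k1,k2=P((22,313),.05),P((402,590),.05)
print("kerb outer ends",k1,k2,np.linalg.norm(k1-k2))
d=(k2-k1)/np.linalg.norm(k2-k1) # +y of cradle
yaw=np.arctan2(-d[0],d[1]);x=np.array([np.cos(yaw),np.sin(yaw)]);y=np.array([-x[1],x[0]])
O=(k1+k2)/2-.093*x;print("yaw",np.degrees(yaw),"O",O)
def loc(c,z):
    v=P(c,z)-O;return (np.array([v@x,v@y])*1000).round(1)
for n,c,z in [("bumper",(205,447),.06),("bump l",(232,455),.06),("bump r",(190,430),.06),("inner kerb hi",(40,300),.05),("front blk corner",(232,3),.042),("front blk in",(290,58),.042),("blk out rear",(178,78),.042),("rail l front",(633,345),.042),
 ("far rim a",(160,398),.084),("far rim b",(340,520),.084),("near rim a",(300,137),.084),("near rim b",(500,282),.084),("left rim",(549,350),.084),("roller r",(280,103),.038),("roller l",(540,305),.038)]:print(n,loc(c,z))
for n,p in dict(spice=(.736,-.13),jar=(.535,-.421),yog=(.554,-.017),tub=(.708,-.297)).items():
    v=np.array(p)-O;print(n,(np.array([v@x,v@y])*1000).round(1))
E
python3 m.py
```

```text
kerb outer ends [ 0.75005258 -0.43249826] [ 0.82969043 -0.22115641] 0.22584854347816033
yaw -20.647414150704556 O [ 0.70284508 -0.29403404]
bumper [ 88.8 -10.4]
bump l [84.1  1.7]
bump r [ 86.4 -20.8]
inner kerb hi [  82.7 -109.9]
front blk corner [ -73.3 -118.4]
front blk in [-71.4 -86.1]
blk out rear [ -34.3 -118.5]
rail l front [-72.9 116.8]
far rim a [ 72.1 -40.9]
far rim b [68.3 55.1]
near rim a [-51.8 -60.8]
near rim b [-58.4  38.6]
left rim [-49.7  74.1]
roller r [-53.8 -78.5]
roller l [-59.1  71.1]
spice [-26.8 165.2]
jar [-112.3 -178. ]
yog [-237.   206.8]
tub [ 5.9 -1. ]
```

Request:
{"method": "move_arm", "body": {
  "deltas": [
    [-13,37,0,0,0,0],
    [-13,37,0,0,0,0],
    [-13,37,0,0,0,0],
    [-13,37,0,0,0,0],
    [-13,37,0,0,0,0]
  ]
}}

```text
t: 4.03
eef_pos: [0.6201, -0.0937, 0.468]
ee_rot: [-3.141, 0.001, -2.814]
force: [1.0, 0.5, 0.9]
width: 0.0877
```

Request:
{"method": "move_arm", "body": {
  "deltas": [
    [-13,37,0,0,0,0],
    [-13,37,0,0,0,0],
    [-13,37,0,0,0,0],
    [-13,37,0,0,0,0],
    [-13,37,0,0,0,0]
  ]
}}

```text
t: 4.45
eef_pos: [0.555, 0.0913, 0.4682]
ee_rot: [3.141, 0.001, -2.814]
force: [-0.1, 0.1, -0.7]
width: 0.0879
```

Request:
{"method": "move_arm", "body": {
  "deltas": [
    [-13,37,-10,0,0,0],
    [-13,37,-10,0,0,0],
    [-13,37,-15,0,0,0],
    [-13,35,-15,0,0,0],
    [-10,25,-10,0,0,0]
  ]
}}

```text
t: 4.87
eef_pos: [0.4928, 0.2627, 0.4069]
ee_rot: [3.141, -0.0, -2.813]
force: [-0.2, -0.8, -0.6]
width: 0.088
```

Run:
```python
from h import *
st=arm.get_state();print(st["t"],st["eef_pos"],st["ee_rot"],st["q"])
w=arm.grab_frame("wrist");save(w,"w3.png")
for n in ["hook","hook_grip","hook_tip"]:
    z={"hook":0,"hook_grip":.044,"hook_tip":.0035}[n]
    print(n,[(np.round(r["xy"],1).tolist(),round(r["score"],2),at_z("wrist",r["xy"],z,st).round(3).tolist()) for r in arm.spot_point(n,"wrist")[:2]])
a=at_z("top",(180+103/3,110+375/3),.037);b=at_z("top",(180+92/3,110+292/3),.058);print(a,b,np.degrees(np.arctan2(b[1]-a[1],b[0]-a[0])))
```

```text
4.8667 [0.49276057 0.26273744 0.40694167] [ 3.14106066e+00 -8.94523130e-05 -2.81277486e+00] [ 8.40257696e-01  1.66111807e-01 -2.44696796e-01 -5.53821100e-04
 -1.15980541e+00 -2.08201504e+00]
hook [([386.7, 165.9], 0.6, [0.475, 0.332, 0.0])]
hook_grip [([390.0, 174.7], 0.91, [0.476, 0.327, 0.044])]
hook_tip []
[0.40544443 0.31014959 0.037     ] [0.50504164 0.33197003 0.058     ] 12.357507648488914
```

View pics/w3.png

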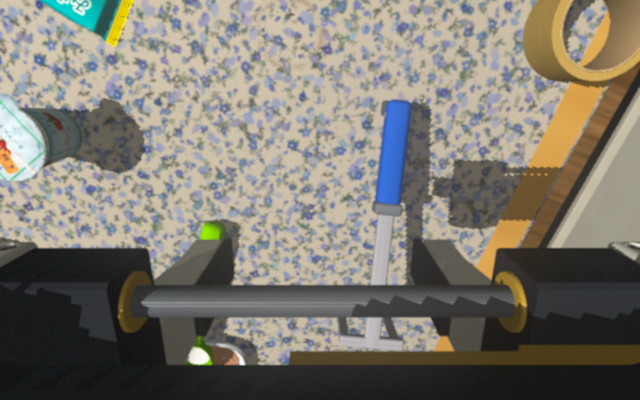

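The handle runs from (397,101) to (388,210), and the crossbar is at (371,342).

Run:
```python
from h import *
st=dict(eef_pos=[0.49276057,0.26273744,0.40694167],ee_rot=[3.14106066,-8.9e-05,-2.81277486])
f=lambda u,z:at_z("wrist",u,z,st)
a=f((397,101),.040);b=f((388,207),.061);c=f((382,265),.074);e=f((371,343),.084)
for p in (a,b,c,e):print(p)
for p,q in((a,b),(b,c),(b,e),(a,e)):print(np.degrees(np.arctan2(q[1]-p[1],q[0]-p[0])),np.linalg.norm((q-p)[:2]))
h=np.arctan2(e[1]-a[1],e[0]-a[0]);u=np.array([np.cos(h),np.sin(h)])
print("grip from front",b[:2]-u*.0345,"from bar",e[:2]-u*.178,"rear",a[:2]+u*.069)
```

```text
[0.4078598  0.30784452 0.04      ]
[0.50339084 0.33318813 0.061     ]
[0.55779748 0.34629276 0.074     ]
[0.63986918 0.36504557 0.084     ]
14.857853950882037 0.0988356177495595
13.542563035646207 0.05596260542527203
13.138997673489948 0.14014717768233703
13.849850679740241 0.23895671431436763
grip from front [0.46989388 0.32492958] from bar [0.46704428 0.32243623] rear [0.47485372 0.32436162]
```

Request:
{"method": "move_arm", "body": {
  "deltas": [
    [-11,11,-21,0,0,-5],
    [-11,11,-21,0.715,-2.91,0],
    [-11,11,-21,0.715,-2.91,0],
    [-11,10,-22,0.715,-2.91,0],
    [-10,10,-22,0.715,-2.91,0]
  ],
  "claw": 0
}}

```text
t: 5.48
eef_pos: [0.4405, 0.3136, 0.3012]
ee_rot: [3.139, 0.213, -2.902]
force: [1.5, -0.4, 0.3]
width: 0.0875
```

Request:
{"method": "move_arm", "body": {
  "deltas": [
    [0,0,-10,0,0,0],
    [0,0,0,0,0,0],
    [0,0,0,0,0,0],
    [0,0,0,0,0,0],
    [0,0,0,0,0,0]
  ]
}}

```text
t: 5.9
eef_pos: [0.4414, 0.3138, 0.2923]
ee_rot: [3.14, 0.211, -2.903]
force: [0.8, 0.5, -0.0]
width: 0.0875
```

Run:
```python
from h import *
from scipy.spatial.transform import Rotation as R
st=arm.get_state();print(st["t"],st["eef_pos"],st["force"]);M=R.from_euler('xyz',st["ee_rot"]).as_matrix();print(M.round(3));print("grasp",st["eef_pos"]+.1593*M[:,2])
w=arm.grab_frame("wrist");save(w,"w4.png")
b=M[:,0]
for n,z in(("hook_grip",.044),("hook",0)):
    print(n,[(np.round(r["xy"],1).tolist(),round(r["score"],2),at_z("wrist",r["xy"],z,st).round(3).tolist()) for r in arm.spot_point(n,"wrist")[:2]])
m=[r for r in arm.masks_of("hook_grip","wrist")][:1]
if m: 
    ys,xs=np.where(m[0]["pixels"]); 
    for y in range(0,400,30):
        q=xs[ys==y]; 
        if len(q):print(y,q.min(),q.max())
```

```text
5.9 [0.44140863 0.31381398 0.29234633] [ 0.76651869  0.46352816 -0.04674193]
[[-0.95  -0.237  0.203]
 [-0.231  0.971  0.052]
 [-0.21   0.002 -0.978]]
grasp [0.4737768  0.32202015 0.13658546]
hook_grip [([330.2, 182.0], 0.56, [0.474, 0.327, 0.044])]
hook [([329.9, 157.2], 0.75, [0.475, 0.328, 0.0])]
90 314 352
120 314 351
150 313 350
180 313 349
210 313 348
240 312 349
270 319 339
330 294 359
```

View pics/w4.png

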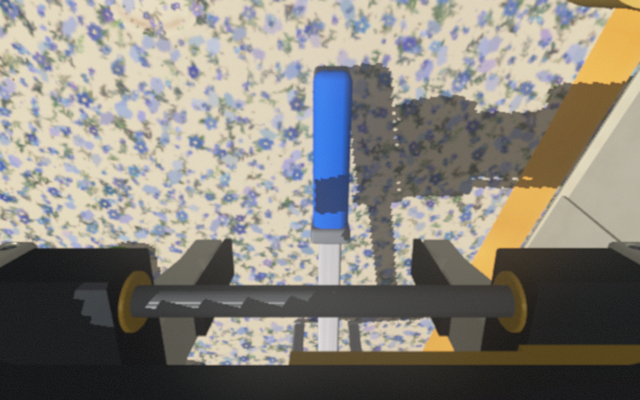

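Request:
{"method": "move_arm", "body": {
  "deltas": [
    [-1,4,-18,0,0,0],
    [0,1,-20,0,0,0],
    [0,0,-20,0,0,0],
    [0,0,-20,0,0,0],
    [0,0,-14,0,0,0]
  ]
}}

```text
t: 6.52
eef_pos: [0.4392, 0.3186, 0.1974]
ee_rot: [-3.141, 0.208, -2.901]
force: [-0.4, -0.7, -1.0]
width: 0.0878
```

Request:
{"method": "move_arm", "body": {
  "deltas": [
    [0,0,0,0,0,0],
    [0,0,0,0,0,0],
    [0,0,0,0,0,0],
    [0,0,0,0,0,0],
    [0,0,0,0,0,0]
  ],
  "claw": 255,
  "squeeze": 60
}}

```text
t: 6.93
eef_pos: [0.4397, 0.3192, 0.2]
ee_rot: [3.14, 0.211, -2.901]
force: [0.3, 0.3, -0.2]
width: 0.0597
```

Request:
{"method": "move_arm", "body": {
  "deltas": [
    [0,0,0,0,0,0],
    [0,0,0,0,0,0],
    [0,0,0,0,0,0],
    [0,0,0,0,0,0],
    [0,0,0,0,0,0]
  ]
}}

```text
t: 7.35
eef_pos: [0.4394, 0.3186, 0.1988]
ee_rot: [3.141, 0.209, -2.901]
force: [-0.9, -0.3, -0.1]
width: 0.0264
```

Run:
```python
from h import *
st=arm.get_state();print(st)
c=np.hstack([cv2.resize(arm.grab_frame("side")[230:340,180:360],None,fx=2.2,fy=2.2),cv2.resize(arm.grab_frame("top")[150:260,170:290],None,fx=2.2,fy=2.2)])
save(c,"g1.png")
```

```text
{'t': 7.35, 'q': array([ 1.01154306,  0.32092552, -0.77288132,  0.42851602, -0.35562468,
       -2.73540472]), 'qd': array([ 0.00054631,  0.00273477, -0.00156398,  0.00184423,  0.00088725,
       -0.00110456]), 'joint_efforts': array([ 8.27487413e-03, -4.35110235e+01,  1.74663359e+01,  3.28290202e+00,
        2.09337948e-01,  9.37196834e-03]), 'eef_pos': array([0.43938049, 0.3186429 , 0.19884007]), 'ee_rot': array([ 3.1414962 ,  0.20922953, -2.90107024]), 'force': array([-0.85415196, -0.28137015, -0.05648751]), 'moment': array([-0.14549224,  0.65515566, -0.01852313]), 'width': 0.02639812155997279}
```

View pics/g1.png

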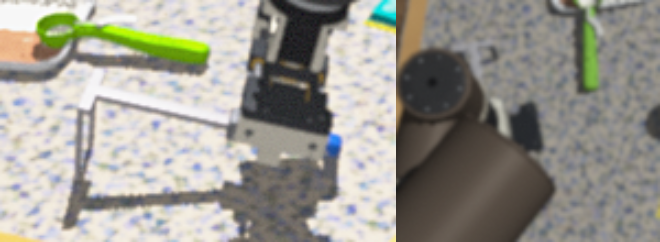

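Request:
{"method": "move_arm", "body": {
  "deltas": [
    [0,0,20,0,0,0],
    [0,0,30,0,0,0],
    [0,0,35,-0.95,3.88,0],
    [0,0,35,-0.95,3.88,0],
    [0,0,35,-0.95,3.88,0]
  ]
}}

```text
t: 7.87
eef_pos: [0.4385, 0.3188, 0.3543]
ee_rot: [3.14, -0.002, -2.899]
force: [2.3, 0.6, -2.4]
width: 0.0234
```

Request:
{"method": "move_arm", "body": {
  "deltas": [
    [5,-20,20,0,0,-2.3],
    [11,-35,15,0,0,-2.3],
    [11,-35,15,0,0,-2.3],
    [11,-38,0,0,0,-2.3],
    [11,-38,0,0,0,-2.3]
  ]
}}

```text
t: 8.28
eef_pos: [0.4886, 0.1511, 0.4035]
ee_rot: [3.141, 0.004, -3.103]
force: [1.5, -0.5, -2.3]
width: 0.0238
```

Request:
{"method": "move_arm", "body": {
  "deltas": [
    [11,-38,0,0,0,-2.3],
    [11,-38,0,0,0,-2.3],
    [11,-38,0,0,0,-2.3],
    [11,-38,0,0,0,-2.3],
    [11,-38,0,0,0,-2.3]
  ]
}}

```text
t: 8.7
eef_pos: [0.5434, -0.0394, 0.4023]
ee_rot: [-3.141, 0.002, 2.978]
force: [0.7, 0.7, -1.2]
width: 0.0234
```

Request:
{"method": "move_arm", "body": {
  "deltas": [
    [11,-38,0,0,0,-2.3],
    [11,-38,0,0,0,-2.3],
    [11,-38,0,0,0,-2.3],
    [11,-38,0,0,0,-2.3],
    [11,-38,0,0,0,-2.3]
  ]
}}

```text
t: 9.12
eef_pos: [0.5986, -0.2294, 0.4019]
ee_rot: [-3.141, 0.002, 2.777]
force: [0.7, 2.0, -1.5]
width: 0.0235
```

```bash
cat > s.py <<'E'
from h import *
from scipy.spatial.transform import Rotation as R
def state():
    st=arm.get_state();M=R.from_euler('xyz',st["ee_rot"]).as_matrix()
    print("t",st["t"],"tcp",st["eef_pos"].round(4),"F",st["force"].round(1),"M",st["moment"].round(2),"w",round(st["width"],4),"q5,6",st["q"][4:].round(2))
    g=st["eef_pos"]+.1593*M[:,2]; u=-M[:,0]; tip=g+.172*u+.078*M[:,2]
    O=np.array([.7028,-.2940]);a=np.radians(-20.65);x=np.array([np.cos(a),np.sin(a)]);y=np.array([-x[1],x[0]])
    print("hookyaw",np.degrees(np.arctan2(u[1],u[0])).round(2),"pitch",np.degrees(np.arcsin(u[2])).round(2),"grip",g.round(4),"tip",tip.round(4),"tip cradle mm",((tip[:2]-O)@x*1000).round(1),((tip[:2]-O)@y*1000).round(1))
    return st
if __name__=="__main__": state()
E
python3 s.py
```

```text
t 9.1167 tcp [ 0.5986 -0.2294  0.4019] F [ 0.7  2.  -1.5] M [ 0.14 -0.18 -0.06] w 0.0235 q5,6 [-1.19 -1.87]
hookyaw -20.87 pitch 0.1 grip [ 0.5988 -0.2296  0.2426] tip [ 0.7596 -0.2909  0.1649] tip cradle mm 52.1 22.9
```

Request:
{"method": "move_arm", "body": {
  "deltas": [
    [5,-12,0,0,0,0],
    [4,-12,0,0,0,0],
    [2,-12,-10,0,0,0],
    [0,0,-15,0,0,0],
    [0,0,-15,0,0,0]
  ]
}}

```text
t: 9.53
eef_pos: [0.6094, -0.2634, 0.3614]
ee_rot: [-3.142, 0.003, 2.78]
force: [0.0, -0.0, -1.3]
width: 0.0232
```

Request:
{"method": "move_arm", "body": {
  "deltas": [
    [0,0,-5,0,0,0],
    [0,0,0,0,0,0],
    [0,0,0,0,0,0],
    [0,0,0,0,0,0],
    [0,0,0,0,0,0]
  ]
}}

```text
t: 9.95
eef_pos: [0.6099, -0.2632, 0.3588]
ee_rot: [-3.141, 0.005, 2.78]
force: [0.1, 0.2, -1.8]
width: 0.0238
```

Run:
```python
from s import *
st=state()
f={c:arm.grab_frame(c) for c in("top","side","wrist")}
for c in f:
    print(c,[(r["xy"],round(r["score"],2)) for r in arm.spot_point("hook_tip",c)[:2]])
rs=lambda a,k:cv2.resize(a,None,fx=k,fy=k,interpolation=cv2.INTER_CUBIC)
a=rs(f["top"][125:225,330:450],3.3);b=rs(f["side"][130:230,230:350],3.3);save(np.hstack([a,b]),"h1.png")
for c in f: save(f[c],"h1_"+c+".png")
```

```text
t 9.95 tcp [ 0.6099 -0.2632  0.3588] F [ 0.1  0.2 -1.8] M [-0.02  0.01 -0.01] w 0.0238 q5,6 [-1.12 -1.82]
hookyaw -20.7 pitch 0.27 grip [ 0.6106 -0.2635  0.1995] tip [ 0.7718 -0.3244  0.1223] tip cradle mm 75.3 -4.1
top [([389.5, 140.0], 0.47)]
side [([276.2, 143.3], 0.8)]
wrist []
```

View pics/h1.png

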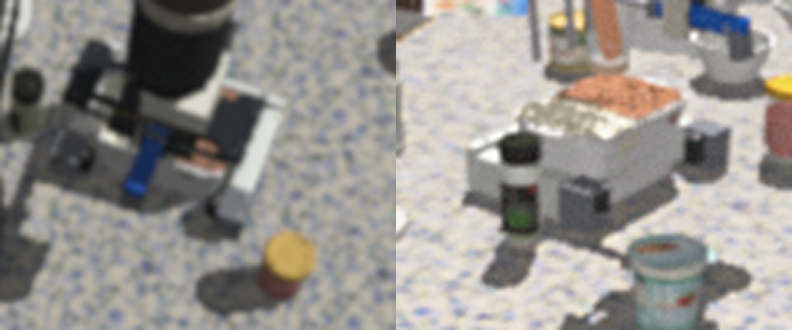

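The top view is occluded by the gripper. In the side crop the two prong ends hang above and behind the tub at about (537,60) and (565,60), side pixels about (273–281,148). I'll compare them with the projected prediction.

Run:
```python
from h import *
tip=np.array([.7718,-.3244,.1223]);a=np.radians(-20.7);x=np.array([np.cos(a),np.sin(a),0]);y=np.array([-x[1],x[0],0])
for n,p in dict(tip=tip,L=tip+.0275*y,R=tip-.0275*y,Lf=tip+.0275*y+.01*x,Lup=tip+.0275*y+[0,0,.01]).items(): print(n,proj("side",p).round(1),proj("top",p).round(1))
f=cv2.imread("pics/h1_side.png");g=cv2.cvtColor(f,cv2.COLOR_BGR2GRAY)
print(g[134:156,264:292])
```

```text
tip [277.8 145.7] [390.3 140.9]
L [272.5 147.6] [383.4 138.5]
R [282.9 143.8] [397.2 143.3]
Lf [270.3 147. ] [384.3 136.4]
Lup [272.4 144.8] [383.7 137.1]
[[190 183 177 177 172 170 148 121 145 190 213 213 205 191 179 182 179 137
  113 149 198 212 182 119 111 129 131 133]
 [204 201 193 199 205 190 151 119 139 182 204 208 193 186 204 219 213 170
  127 150 209 225 201 130 114 123 127 130]
 [211 206 203 209 208 191 151 122 132 177 206 203 195 200 218 227 220 188
  130 147 204 232 203 126 107 121 129 135]
 [207 208 211 212 206 197 161 123 133 183 213 203 166 163 192 210 200 171
  128 141 198 230 191 118 108 124 127 130]
 [208 211 204 207 207 194 169 126 132 176 211 196 148 105 122 137 136 128
  114 126 164 191 164 111 110 125 128 133]
 [213 215 209 208 209 204 184 129 127 164 200 190 143  97  85  93  96 109
  116 110 125 128 122 111 125 134 137 132]
 [215 216 211 209 212 209 186 131 113 161 196 188 145 110 100  95 100 106
  115 113 119 109 108 121 141 146 148 137]
 [214 211 207 206 201 203 176 130 119 161 202 193 155 131 130 128 128 123
  120 116 122 113  96 120 147 152 145 143]
 [206 204
[... 929 characters left out ...]
208 200 206 210 213 213 211 210 213 215 184 133  96 101 108 108 108 109
  109 110 113 112 110 114 118 131 140 142]
 [205 203 199 207 212 213 214 210 209 207 178 112  91  99 105 103 104 106
  109 109 116 116 116 111 114 130 133 140]
 [208 204 203 207 212 213 215 214 217 204 172 112  86  89  90  95  95  98
   98  98  99 105 106 101 112 119 132 150]
 [214 212 214 215 213 215 215 214 215 212 186 147 107 105 100  96  90  85
   88  91  99 104 115 131 144 152 154 162]
 [214 217 218 220 220 219 218 214 216 215 209 189 165 162 145 113 104  98
   96 109 119 131 152 170 179 175 168 168]
 [213 216 220 218 218 219 216 215 210 214 213 212 213 213 196 166 145 140
  140 152 152 153 168 172 171 172 167 171]]
```

Request:
{"method": "move_arm", "body": {
  "deltas": [
    [-1,-3,-8,0,0,0],
    [0,0,-8,0,0,0],
    [0,0,-8,0,0,0],
    [0,0,-8,0,0,0],
    [0,0,-3,0,0,0]
  ]
}}

```text
t: 10.67
eef_pos: [0.6081, -0.2663, 0.3202]
ee_rot: [-3.141, 0.0, 2.779]
force: [-0.3, 0.7, -1.8]
width: 0.0235
```

Request:
{"method": "move_arm", "body": {
  "deltas": [
    [0,0,-2,0,0,0],
    [0,0,-2,0,0,0],
    [0,0,-2,0,0,0],
    [0,0,-1,0,0,0],
    [0,0,0,0,0,0]
  ]
}}

```text
t: 11.08
eef_pos: [0.6087, -0.2664, 0.3156]
ee_rot: [-3.141, 0.003, 2.78]
force: [-0.1, 0.0, -1.1]
width: 0.0237
```

```bash
python3 s.py
```

```text
t 11.0833 tcp [ 0.6087 -0.2664  0.3156] F [-0.1  0.  -1.1] M [-0.06 -0.02  0.  ] w 0.0237 q5,6 [-1.03 -1.81]
hookyaw -20.74 pitch 0.17 grip [ 0.6091 -0.2666  0.1563] tip [ 0.7701 -0.3277  0.0788] tip cradle mm 74.9 -7.7
```

Request:
{"method": "move_arm", "body": {
  "deltas": [
    [0,0,-3,0,0,0],
    [0,0,-3,0,0,0],
    [0,0,-3,0,0,0],
    [0,0,-2,0,0,0],
    [0,0,0,0,0,0]
  ]
}}

```text
t: 11.5
eef_pos: [0.6084, -0.2664, 0.3039]
ee_rot: [-3.141, 0.002, 2.779]
force: [-0.0, 0.3, -1.9]
width: 0.0236
```

Request:
{"method": "move_arm", "body": {
  "deltas": [
    [0,0,-2,0,0,0],
    [0,0,-2,0,0,0],
    [0,0,-2,0,0,0],
    [0,0,-2,0,0,0],
    [0,0,0,0,0,0]
  ]
}}

```text
t: 11.92
eef_pos: [0.6085, -0.2664, 0.296]
ee_rot: [-3.141, 0.002, 2.779]
force: [0.1, -0.0, -1.7]
width: 0.0237
```

```bash
python3 s.py
```

```text
t 11.9167 tcp [ 0.6085 -0.2664  0.296 ] F [ 0.1 -0.  -1.7] M [-0.04  0.06  0.03] w 0.0237 q5,6 [-0.99 -1.81]
hookyaw -20.75 pitch 0.13 grip [ 0.6088 -0.2666  0.1367] tip [ 0.7698 -0.3276  0.0591] tip cradle mm 74.5 -7.9
```

Request:
{"method": "move_arm", "body": {
  "deltas": [
    [0,0,-2,0,0,0],
    [0,0,-2,0,0,0],
    [0,0,-2,0,0,0],
    [0,0,-2,0,0,0],
    [0,0,0,0,0,0]
  ]
}}

```text
t: 12.33
eef_pos: [0.6085, -0.2664, 0.288]
ee_rot: [-3.141, 0.002, 2.779]
force: [0.2, -0.5, -0.9]
width: 0.0237
```

Request:
{"method": "move_arm", "body": {
  "deltas": [
    [0,0,-2,0,0,0],
    [0,0,-2,0,0,0],
    [0,0,-1,0,0,0],
    [0,0,-1,0,0,0],
    [0,0,0,0,0,0]
  ]
}}

```text
t: 12.75
eef_pos: [0.6086, -0.2664, 0.2823]
ee_rot: [-3.141, 0.003, 2.779]
force: [0.6, -0.6, -1.3]
width: 0.0235
```

```bash
python3 s.py
```

```text
t 12.75 tcp [ 0.6086 -0.2664  0.2823] F [ 0.6 -0.6 -1.3] M [-0.03 -0.   -0.01] w 0.0235 q5,6 [-0.97 -1.81]
hookyaw -20.75 pitch 0.15 grip [ 0.6089 -0.2666  0.123 ] tip [ 0.7699 -0.3277  0.0454] tip cradle mm 74.7 -7.8
```

Request:
{"method": "move_arm", "body": {
  "deltas": [
    [0,0,-4,0,0,0],
    [0,0,-4,0,0,0],
    [0,0,-4,0,0,0],
    [0,0,-3,0,0,0],
    [0,0,0,0,0,0]
  ]
}}

```text
t: 13.17
eef_pos: [0.6083, -0.2663, 0.2665]
ee_rot: [-3.141, 0.001, 2.779]
force: [0.4, 0.6, -1.1]
width: 0.0234
```

Request:
{"method": "move_arm", "body": {
  "deltas": [
    [0,0,-2,0,0,0],
    [0,0,-2,0,0,0],
    [0,0,0,0,0,0],
    [0,0,0,0,0,0],
    [0,0,0,0,0,0]
  ]
}}

```text
t: 13.58
eef_pos: [0.6087, -0.2664, 0.2638]
ee_rot: [-3.141, 0.003, 2.78]
force: [0.4, 0.1, -1.1]
width: 0.0237
```

```bash
python3 s.py
```

```text
t 13.5833 tcp [ 0.6087 -0.2664  0.2638] F [ 0.4  0.1 -1.1] M [-0.03  0.06 -0.02] w 0.0237 q5,6 [-0.93 -1.81]
hookyaw -20.74 pitch 0.18 grip [ 0.6091 -0.2667  0.1045] tip [ 0.7702 -0.3277  0.027 ] tip cradle mm 75.0 -7.8
```

Request:
{"method": "move_arm", "body": {
  "deltas": [
    [0,0,-2,0,0,0],
    [-1.87,0.71,0,0,0,0],
    [-1.87,0.71,0,0,0,0],
    [-1.87,0.71,0,0,0,0],
    [0,0,0,0,0,0]
  ]
}}

```text
t: 14.0
eef_pos: [0.6026, -0.2641, 0.2617]
ee_rot: [-3.141, 0.003, 2.78]
force: [0.1, -0.0, -1.8]
width: 0.0236
```

Request:
{"method": "move_arm", "body": {
  "deltas": [
    [-1.87,0.71,0,0,0,0],
    [-1.87,0.71,0,0,0,0],
    [-0.94,0.35,0,0,0,0],
    [-0.94,0.35,0,0,0,0],
    [0,0,0,0,0,0]
  ]
}}

```text
t: 14.42
eef_pos: [0.5976, -0.2624, 0.2619]
ee_rot: [-3.141, 0.004, 2.779]
force: [2.0, -2.2, -2.8]
width: 0.0237
```

```bash
python3 s.py
```

```text
t 14.4167 tcp [ 0.5976 -0.2624  0.2619] F [ 2.  -2.2 -2.8] M [-0.99 -0.84 -0.16] w 0.0237 q5,6 [-0.91 -1.82]
hookyaw -20.75 pitch 0.23 grip [ 0.5981 -0.2627  0.1026] tip [ 0.7593 -0.3238  0.0253] tip cradle mm 63.3 -7.9
```

Request:
{"method": "move_arm", "body": {
  "deltas": [
    [-1.87,0.71,0,0,0,0],
    [-1.87,0.71,0,0,0,0],
    [-1.87,0.71,0,0,0,0],
    [-1.87,0.71,0,0,0,0],
    [-1.87,0.71,0,0,0,0]
  ]
}}

```text
t: 14.83
eef_pos: [0.5892, -0.2591, 0.2627]
ee_rot: [-3.141, 0.007, 2.78]
force: [6.7, -4.9, -0.2]
width: 0.0239
```

Run:
```python
from s import *
st=state()
f={c:arm.grab_frame(c) for c in("top","side")}
for c in f:
    save(f[c],"p1_"+c+".png")
    for n in("tub","hook_tip","hook_grip"): print(c,n,[(np.round(r["xy"],1).tolist(),round(r["score"],2)) for r in arm.spot_point(n,c)[:2]])
```

```text
t 14.8333 tcp [ 0.5892 -0.2591  0.2627] F [ 6.7 -4.9 -0.2] M [-2.1  -2.54 -0.48] w 0.0239 q5,6 [-0.9  -1.82]
hookyaw -20.73 pitch 0.43 grip [ 0.5903 -0.2595  0.1034] tip [ 0.7517 -0.3206  0.0267] tip cradle mm 55.1 -7.7
top tub [([433.5, 259.0], 0.79)]
top hook_tip []
top hook_grip [([374.5, 185.9], 0.54), ([416.8, 206.1], 0.5)]
side tub [([294.1, 185.2], 0.86), ([402.9, 176.6], 0.63)]
side hook_tip []
side hook_grip [([322.7, 163.1], 0.86), ([324.4, 175.5], 0.57)]
```

Request:
{"method": "move_arm", "body": {
  "deltas": [
    [-1.87,0.71,0,0,0,0],
    [-1.87,0.71,0,0,0,0],
    [-1.87,0.71,0,0,0,0],
    [-1.87,0.71,0,0,0,0],
    [-1.87,0.71,0,0,0,0]
  ]
}}

```text
t: 15.65
eef_pos: [0.5806, -0.2556, 0.2632]
ee_rot: [3.142, 0.01, 2.78]
force: [8.2, -5.0, -1.8]
width: 0.0236
```

```bash
python3 s.py
```

```text
t 15.65 tcp [ 0.5806 -0.2556  0.2632] F [ 8.2 -5.  -1.8] M [-2.26 -3.16 -0.53] w 0.0236 q5,6 [-0.89 -1.83]
hookyaw -20.73 pitch 0.55 grip [ 0.582  -0.2562  0.1039] tip [ 0.7436 -0.3173  0.0276] tip cradle mm 46.4 -7.4
```

Request:
{"method": "move_arm", "body": {
  "deltas": [
    [-1.87,0.71,0,0,0,0],
    [-1.87,0.71,0,0,0,0],
    [-1.87,0.71,0,0,0,0],
    [-1.87,0.71,0,0,0,0],
    [0,0,0,0,0,0]
  ]
}}

```text
t: 16.07
eef_pos: [0.5714, -0.2524, 0.2623]
ee_rot: [-3.141, 0.005, 2.779]
force: [3.1, -4.2, -2.7]
width: 0.0238
```

Run:
```python
from s import *
st=state()
f={c:arm.grab_frame(c) for c in("top","side","wrist")}
for c in f:
    save(f[c],"p2_"+c+".png")
    for n in("tub",): print(c,n,[(np.round(r["xy"],1).tolist(),round(r["score"],2),at_z(c,r["xy"],0,st).round(3)) for r in arm.spot_point(n,c)[:2]])
```

```text
t 16.0667 tcp [ 0.5714 -0.2524  0.2623] F [ 3.1 -4.2 -2.7] M [-1.28 -1.2  -0.44] w 0.0238 q5,6 [-0.89 -1.83]
hookyaw -20.76 pitch 0.28 grip [ 0.5721 -0.2527  0.103 ] tip [ 0.7332 -0.3138  0.0258] tip cradle mm 35.5 -7.8
top tub [([430.9, 260.8], 0.66, array([ 0.346, -0.475,  0.   ]))]
side tub [([399.0, 177.1], 0.95, array([ 0.358, -0.482,  0.   ])), ([300.6, 189.5], 0.6, array([ 0.665, -0.257,  0.   ]))]
wrist tub []
```

Run:
```python
import cv2,numpy as np
s=cv2.imread("pics/p2_side.png");w=cv2.imread("pics/p2_wrist.png");t=cv2.imread("pics/p2_top.png")
r=lambda a,k:cv2.resize(a,None,fx=k,fy=k,interpolation=cv2.INTER_CUBIC)
a=r(s[120:230,230:360],3);b=r(t[120:230,330:460],3)
top=np.hstack([a,b]);bot=cv2.resize(w,(top.shape[1]//2,int(400*(top.shape[1]//2)/640)));bot=np.hstack([bot,np.zeros((bot.shape[0],top.shape[1]-bot.shape[1],3),np.uint8)])
cv2.imwrite("pics/p2.png",np.vstack([top,bot]))
```

```text
(no output)
```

View pics/p2.png

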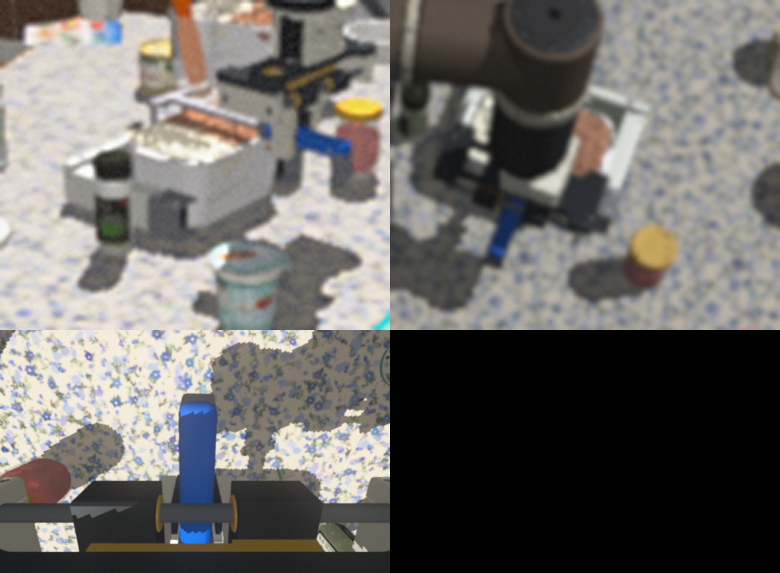

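The tub is upright and sliding out straight: side crop, tub at about (205,170) with a gap opening behind it; the hook is in line. I'll continue the pull.

Request:
{"method": "move_arm", "body": {
  "deltas": [
    [-2.81,1.06,0,0,0,0],
    [-2.81,1.06,0,0,0,0],
    [-2.81,1.06,0,0,0,0],
    [-2.81,1.06,0,0,0,0],
    [-2.81,1.06,0,0,0,0]
  ]
}}

```text
t: 16.78
eef_pos: [0.5585, -0.2473, 0.2629]
ee_rot: [-3.141, 0.008, 2.78]
force: [2.6, -3.5, -1.5]
width: 0.0237
```

Request:
{"method": "move_arm", "body": {
  "deltas": [
    [-2.81,1.06,0,0,0,0],
    [-2.81,1.06,0,0,0,0],
    [-2.81,1.06,0,0,0,0],
    [-2.81,1.06,0,0,0,0],
    [-2.81,1.06,0,0,0,0]
  ]
}}

```text
t: 17.2
eef_pos: [0.5444, -0.2419, 0.2628]
ee_rot: [-3.141, 0.008, 2.78]
force: [2.1, -2.5, -0.8]
width: 0.0237
```

Run:
```python
from s import *
st=state(); f=arm.grab_frame("side")
print([(np.round(r["xy"],1).tolist(),round(r["score"],2),at_z("side",r["xy"],0,st).round(3)) for r in arm.spot_point("tub","side")[:2]])
```

```text
t 17.2 tcp [ 0.5444 -0.2419  0.2628] F [ 2.1 -2.5 -0.8] M [-1.06 -1.23 -0.13] w 0.0237 q5,6 [-0.86 -1.84]
hookyaw -20.7 pitch 0.43 grip [ 0.5455 -0.2423  0.1035] tip [ 0.707  -0.3033  0.0268] tip cradle mm 7.2 -7.3
[([305.1, 190.3], 0.63, array([ 0.649, -0.255,  0.   ])), ([400.9, 177.3], 0.61, array([ 0.351, -0.483,  0.   ]))]
```

Request:
{"method": "move_arm", "body": {
  "deltas": [
    [-3.74,1.41,0,0,0,0],
    [-3.74,1.41,0,0,0,0],
    [-3.74,1.41,0,0,0,0],
    [-3.74,1.41,0,0,0,0],
    [-3.74,1.41,0,0,0,0]
  ]
}}

```text
t: 17.72
eef_pos: [0.5253, -0.2346, 0.2624]
ee_rot: [-3.142, 0.006, 2.78]
force: [4.1, -2.2, 0.3]
width: 0.0234
```

Request:
{"method": "move_arm", "body": {
  "deltas": [
    [-3.74,1.41,0,0,0,0],
    [-3.74,1.41,0,0,0,0],
    [-3.74,1.41,0,0,0,0],
    [-3.74,1.41,0,0,0,0],
    [-3.74,1.41,0,0,0,0]
  ]
}}

```text
t: 18.13
eef_pos: [0.5059, -0.2274, 0.262]
ee_rot: [-3.141, 0.004, 2.78]
force: [1.2, -1.4, -1.1]
width: 0.0237
```

Request:
{"method": "move_arm", "body": {
  "deltas": [
    [-3.74,1.41,0,0,0,0],
    [-3.74,1.41,0,0,0,0],
    [-3.74,1.41,0,0,0,0],
    [-3.74,1.41,0,0,0,0],
    [-3.74,1.41,0,0,0,0]
  ]
}}

```text
t: 18.55
eef_pos: [0.4874, -0.2203, 0.2618]
ee_rot: [-3.141, 0.005, 2.78]
force: [5.2, 0.8, -1.5]
width: 0.0237
```

Run:
```python
from s import *
st=state()
for c in("side","top"):
    f=arm.grab_frame(c); save(f,"p3_%s.png"%c)
    print([(np.round(r["xy"],1).tolist(),round(r["score"],2),at_z(c,r["xy"],0,st).round(3)) for r in arm.spot_point("tub",c)[:2]])
```

```text
t 18.55 tcp [ 0.4874 -0.2203  0.2618] F [ 5.2  0.8 -1.5] M [-0.15 -1.7   0.06] w 0.0237 q5,6 [-0.81 -1.88]
hookyaw -20.71 pitch 0.27 grip [ 0.4881 -0.2206  0.1025] tip [ 0.6493 -0.2816  0.0253] tip cradle mm -54.4 -7.3
[([400.2, 177.8], 0.66, array([ 0.353, -0.477,  0.   ])), ([319.9, 194.1], 0.65, array([ 0.593, -0.242,  0.   ]))]
[([433.0, 259.0], 0.94, array([ 0.353, -0.483,  0.   ])), ([372.3, 193.7], 0.77, array([ 0.609, -0.266,  0.   ]))]
```

Request:
{"method": "move_arm", "body": {
  "deltas": [
    [-3.74,1.41,0,0,0,0],
    [-3.74,1.41,0,0,0,0],
    [-3.74,1.41,0,0,0,0],
    [-3.74,1.41,0,0,0,0],
    [-3.74,1.41,0,0,0,0]
  ]
}}

```text
t: 19.17
eef_pos: [0.4683, -0.2134, 0.2617]
ee_rot: [-3.141, 0.004, 2.78]
force: [4.5, -0.5, -1.8]
width: 0.0237
```

Request:
{"method": "move_arm", "body": {
  "deltas": [
    [-3.74,1.41,0,0,0,0],
    [-3.74,1.41,0,0,0,0],
    [-3.74,1.41,0,0,0,0],
    [-3.74,1.41,0,0,0,0],
    [-3.74,1.41,0,0,0,0]
  ]
}}

```text
t: 19.58
eef_pos: [0.4496, -0.2064, 0.262]
ee_rot: [-3.141, 0.004, 2.78]
force: [4.6, -1.8, -1.6]
width: 0.0236
```

Request:
{"method": "move_arm", "body": {
  "deltas": [
    [-3.74,1.41,0,0,0,0],
    [-3.74,1.41,0,0,0,0],
    [-3.74,1.41,0,0,0,0],
    [-3.74,1.41,0,0,0,0],
    [-2.81,1.06,0,0,0,0]
  ]
}}

```text
t: 20.0
eef_pos: [0.4316, -0.1997, 0.2619]
ee_rot: [-3.141, 0.004, 2.78]
force: [4.5, -2.0, -1.0]
width: 0.0237
```

Run:
```python
from s import *
st=state()
O=np.array([.7028,-.2940]);a=np.radians(-20.65);X=np.array([np.cos(a),np.sin(a)]);Y=np.array([-X[1],X[0]])
for c in("side","top"):
    f=arm.grab_frame(c); save(f,"p4_%s.png"%c)
    for n in("tub","cradle_front","jar","yoghurt","spice"):
        print(c,n,[(np.round(r["xy"],1).tolist(),round(r["score"],2),at_z(c,r["xy"],0,st).round(3),(((at_z(c,r["xy"],0)[:2]-O)@np.stack([X,Y],1))*1000).round()) for r in arm.spot_point(n,c)[:2]])
```

```text
t 20.0 tcp [ 0.4316 -0.1997  0.2619] F [ 4.5 -2.  -1. ] M [-0.79 -1.74 -0.01] w 0.0237 q5,6 [-0.78 -1.92]
hookyaw -20.74 pitch 0.22 grip [ 0.4322 -0.2     0.1026] tip [ 0.5933 -0.261   0.0253] tip cradle mm -114.1 -7.8
side tub [([400.2, 173.4], 0.87, array([ 0.358, -0.52 ,  0.   ]), array([-243., -333.])), ([336.7, 196.5], 0.61, array([ 0.535, -0.243,  0.   ]), array([-175.,  -11.]))]
side cradle_front [([367.6, 173.9], 0.66, array([ 0.474, -0.474,  0.   ]), array([-151., -249.]))]
side jar []
side yoghurt []
side spice [([267.9, 202.1], 0.86, array([ 0.733, -0.129,  0.   ]), array([-30., 165.])), ([368.2, 174.8], 0.65, array([ 0.47 , -0.466,  0.   ]), array([-157., -243.]))]
top tub [([364.6, 206.9], 0.97, array([ 0.552, -0.237,  0.   ]), array([-161.,    0.])), ([435.5, 258.2], 0.69, array([ 0.357, -0.493,  0.   ]), array([-254., -308.]))]
top cradle_front []
top jar [([415.0, 210.0], 0.62, array([ 0.545, -0.427,  0.   ]), array([-100., -180.]))]
top yoghurt [([307.6, 199.2], 0.58, array([ 0.577, -0.019,  0.   ]), array([-215.,  213.]))]
top spice [([334.4, 163.0], 0.64, array([ 0.739, -0.118,  0.   ]), array([-29., 177.]))]
```

Request:
{"method": "move_arm", "body": {
  "deltas": [
    [-3.74,1.41,0,0,0,0],
    [-3.74,1.41,0,0,0,0],
    [-3.74,1.41,0,0,0,0],
    [-2.81,1.06,0,0,0,0],
    [0,0,0,0,0,0]
  ]
}}

```text
t: 21.02
eef_pos: [0.4175, -0.1943, 0.2617]
ee_rot: [-3.141, 0.003, 2.78]
force: [3.9, -0.3, -1.6]
width: 0.0234
```

Request:
{"method": "move_arm", "body": {
  "deltas": [
    [2.81,-1.06,0,0,0,0],
    [3.74,-1.41,0,0,0,0],
    [4.68,-1.76,0,0,0,0],
    [0,0,0,0,0,0],
    [0,0,0,0,0,0]
  ]
}}

```text
t: 21.43
eef_pos: [0.429, -0.1988, 0.2611]
ee_rot: [-3.141, 0.002, 2.779]
force: [-0.8, -0.1, -1.7]
width: 0.0233
```

Request:
{"method": "move_arm", "body": {
  "deltas": [
    [0,0,5,0,0,0],
    [0,0,8,0,0,0],
    [0,0,8,0,0,0],
    [0,0,8,0,0,0],
    [0,0,8,0,0,0]
  ]
}}

```text
t: 21.85
eef_pos: [0.4291, -0.1986, 0.2999]
ee_rot: [-3.141, 0.004, 2.78]
force: [0.6, -0.0, -2.1]
width: 0.024
```

```bash
python3 s.py
```

```text
t 21.85 tcp [ 0.4291 -0.1986  0.2999] F [ 0.6 -0.  -2.1] M [ 0.01 -0.01  0.01] w 0.024 q5,6 [-0.87 -1.92]
hookyaw -20.74 pitch 0.22 grip [ 0.4296 -0.1989  0.1406] tip [ 0.5908 -0.2599  0.0633] tip cradle mm -116.9 -7.6
```

Request:
{"method": "move_arm", "body": {
  "deltas": [
    [0,0,15,0,0,0],
    [0,0,20,0,0,0],
    [0,0,25,0,0,0],
    [0,0,25,0,0,0],
    [0,0,20,0,0,0]
  ]
}}

```text
t: 22.27
eef_pos: [0.4288, -0.1987, 0.4065]
ee_rot: [-3.142, 0.005, 2.78]
force: [1.0, -0.6, -1.7]
width: 0.0235
```

Run:
```python
from s import *
st=state()
O=np.array([.7028,-.2940]);a=np.radians(-20.65);X=np.array([np.cos(a),np.sin(a)]);Y=np.array([-X[1],X[0]])
for c in("side","top"):
    f=arm.grab_frame(c); save(f,"p5_%s.png"%c)
    print(c,[(np.round(r["xy"],1).tolist(),round(r["score"],2),(((at_z(c,r["xy"],0)[:2]-O)@np.stack([X,Y],1))*1000).round()) for r in arm.spot_point("tub",c)[:2]])
```

```text
t 22.2667 tcp [ 0.4288 -0.1987  0.4065] F [ 1.  -0.6 -1.7] M [-0.06 -0.14 -0.06] w 0.0235 q5,6 [-1.13 -1.92]
hookyaw -20.73 pitch 0.3 grip [ 0.4296 -0.199   0.2472] tip [ 0.5908 -0.26    0.1701] tip cradle mm -116.8 -7.7
side [([399.1, 175.9], 0.84, array([-251., -308.])), ([339.5, 201.0], 0.63, array([-201.,   12.]))]
top [([364.5, 212.8], 0.98, array([-185.,   -8.])), ([433.5, 257.8], 0.91, array([-255., -301.]))]
```

Request:
{"method": "move_arm", "body": {
  "deltas": [
    [5,30,0,0,0,2.3],
    [5,35,0,0,0,2.3],
    [4,35,0,0,0,2.3],
    [3,35,0,0,0,2.3],
    [2,35,0,0,0,2.3]
  ]
}}

```text
t: 22.88
eef_pos: [0.4475, -0.0272, 0.4027]
ee_rot: [-3.141, 0.001, 2.982]
force: [0.9, 0.1, -0.8]
width: 0.0235
```

Request:
{"method": "move_arm", "body": {
  "deltas": [
    [1,35,0,0,0,2.3],
    [0,35,0,0,0,2.3],
    [0,35,0,0,0,2.3],
    [0,35,0,0,0,2.3],
    [0,35,0,0,0,2.3]
  ]
}}

```text
t: 23.3
eef_pos: [0.4482, 0.1479, 0.4027]
ee_rot: [-3.14, 0.001, -3.1]
force: [1.0, -0.1, -2.2]
width: 0.0233
```

Request:
{"method": "move_arm", "body": {
  "deltas": [
    [0,35,0,0,0,2.3],
    [-1,35,0,0,0,2.3],
    [-2,35,0,0,0,2.3],
    [-3,35,0,0,0,2.3],
    [-4,33,0,0,0,2.3]
  ]
}}

```text
t: 23.72
eef_pos: [0.4384, 0.321, 0.4024]
ee_rot: [-3.14, 0.001, -2.899]
force: [0.2, -0.8, -2.3]
width: 0.0235
```

```bash
python3 s.py
```

```text
t 23.7167 tcp [0.4384 0.321  0.4024] F [ 0.2 -0.8 -2.3] M [-0.   -0.11  0.02] w 0.0235 q5,6 [-1.14 -2.32]
hookyaw 13.88 pitch 0.07 grip [0.4386 0.3208 0.2431] tip [0.6057 0.3619 0.1653] tip cradle mm -322.2 579.6
```

Request:
{"method": "move_arm", "body": {
  "deltas": [
    [0,0,-20,0.715,-2.91,0],
    [0,0,-20,0.715,-2.91,0],
    [0,0,-20,0.715,-2.91,0],
    [0,0,-20,0.715,-2.91,0],
    [0,0,-20,0,0,0]
  ]
}}

```text
t: 24.13
eef_pos: [0.4377, 0.3184, 0.3014]
ee_rot: [-3.14, 0.213, -2.9]
force: [-0.9, -1.2, -1.2]
width: 0.0235
```

Request:
{"method": "move_arm", "body": {
  "deltas": [
    [0,0,-22,0,0,0],
    [0,0,-22,0,0,0],
    [0,0,-22,0,0,0],
    [0,0,-15,0,0,0],
    [0,0,-12,0,0,0]
  ]
}}

```text
t: 24.55
eef_pos: [0.4383, 0.3184, 0.208]
ee_rot: [-3.139, 0.209, -2.901]
force: [0.1, -1.1, -2.1]
width: 0.0233
```

Request:
{"method": "move_arm", "body": {
  "deltas": [
    [0,0,-3,0,0,0],
    [0,0,-2,0,0,0],
    [0,0,0,0,0,0],
    [0,0,0,0,0,0],
    [0,0,0,0,0,0]
  ]
}}

```text
t: 24.97
eef_pos: [0.4392, 0.3197, 0.2064]
ee_rot: [3.141, 0.213, -2.902]
force: [0.4, 0.8, -1.3]
width: 0.0234
```

Run:
```python
from s import *
st=state()
f=arm.grab_frame("top"); save(f,"p6_top.png")
O=np.array([.7028,-.2940]);a=np.radians(-20.65);X=np.array([np.cos(a),np.sin(a)]);Y=np.array([-X[1],X[0]])
m=[r for r in arm.masks_of("tub","top") if abs(r["xy"][0]-366)<25][0]["pixels"]
ys,xs=np.where(m);P=np.array([(at_z("top",(u,v),.084)[:2]-O) for u,v in zip(xs,ys)])*1000
x,y=P@X,P@Y
for c in range(-80,90,20):
    k=abs(y-c)<6
    if k.any():print(c,x[k].max().round(),x[k].min().round())
print(y.min(),y.max())
```

```text
t 24.9667 tcp [0.4392 0.3197 0.2064] F [ 0.4  0.8 -1.3] M [-0.15  0.81  0.01] w 0.0234 q5,6 [-0.37 -2.73]
hookyaw 13.74 pitch 12.22 grip [0.472  0.3278 0.0507] tip [0.6513 0.3717 0.0109] tip cradle mm -283.0 604.8
-80 -123.0 -256.0
-60 -120.0 -264.0
-40 -120.0 -266.0
-20 -120.0 -267.0
0 -120.0 -267.0
20 -120.0 -266.0
40 -121.0 -266.0
60 -121.0 -255.0
80 -133.0 -234.0
-98.49476204092586 92.20498595747343
```

Request:
{"method": "move_arm", "body": {
  "deltas": [
    [0,0,-2,0,0,0],
    [0,0,-2,0,0,0],
    [0,0,-1,0,0,0],
    [0,0,0,0,0,0],
    [0,0,0,0,0,0]
  ]
}}

```text
t: 25.48
eef_pos: [0.439, 0.3193, 0.2005]
ee_rot: [-3.141, 0.212, -2.902]
force: [0.6, -0.2, -1.8]
width: 0.0234
```

Request:
{"method": "move_arm", "body": {
  "deltas": [
    [0,0,-1,0,0,0],
    [0,0,-1,0,0,0],
    [0,0,0,0,0,0],
    [0,0,0,0,0,0],
    [0,0,0,0,0,0]
  ]
}}

```text
t: 25.9
eef_pos: [0.4391, 0.3195, 0.1987]
ee_rot: [-3.141, 0.212, -2.902]
force: [0.5, -0.0, -0.5]
width: 0.0234
```

```bash
python3 s.py
```

```text
t 25.9 tcp [0.4391 0.3195 0.1987] F [ 0.5 -0.  -0.5] M [-0.15  0.72  0.03] w 0.0234 q5,6 [-0.35 -2.75]
hookyaw 13.75 pitch 12.17 grip [0.4717 0.3274 0.043 ] tip [0.651  0.3713 0.003 ] tip cradle mm -283.1 604.3
```

Request:
{"method": "move_arm", "body": {
  "deltas": [
    [0,0,-0.5,0,0,0],
    [0,0,0,0,0,0],
    [0,0,0,0,0,0],
    [0,0,0,0,0,0],
    [0,0,0,0,0,0]
  ],
  "claw": 120,
  "squeeze": 10
}}

```text
t: 26.32
eef_pos: [0.4391, 0.3194, 0.1981]
ee_rot: [-3.141, 0.212, -2.902]
force: [-0.3, 0.1, -0.1]
width: 0.0455
```

Request:
{"method": "move_arm", "body": {
  "deltas": [
    [0,0,0,0,0,0],
    [0,0,0,0,0,0],
    [0,0,0,0,0,0],
    [0,0,0,0,0,0],
    [0,0,0,0,0,0]
  ],
  "claw": 0
}}

```text
t: 26.73
eef_pos: [0.439, 0.3194, 0.1981]
ee_rot: [-3.141, 0.212, -2.901]
force: [-1.1, 0.9, 0.3]
width: 0.0741
```

Request:
{"method": "move_arm", "body": {
  "deltas": [
    [0,0,10,0,0,0],
    [0,0,20,0,0,0],
    [0,0,25,0,0,0],
    [0,0,25,0,0,0],
    [0,0,25,0,0,0]
  ]
}}

```text
t: 27.15
eef_pos: [0.4388, 0.3193, 0.3041]
ee_rot: [-3.141, 0.211, -2.901]
force: [0.4, 1.4, 0.5]
width: 0.0876
```

Request:
{"method": "move_arm", "body": {
  "deltas": [
    [0,0,30,0,0,0],
    [0,-30,20,0,0,0],
    [0,-35,10,0,0,0],
    [0,-35,0,0,0,0],
    [0,-30,0,0,0,0]
  ]
}}

```text
t: 27.57
eef_pos: [0.4385, 0.1877, 0.364]
ee_rot: [3.141, 0.214, -2.901]
force: [-0.2, -0.4, -0.4]
width: 0.0876
```

Run:
```python
from s import *
state()
s=arm.grab_frame("side");t=arm.grab_frame("top")
for c in("side","top"):
    for n in("hook_grip","spice","jar","yoghurt"):print(c,n,[(np.round(r["xy"],1).tolist(),round(r["score"],2),at_z(c,r["xy"],.044 if n=="hook_grip" else 0).round(3)[:2]) for r in arm.spot_point(n,c)[:2]])
r=lambda a,k:cv2.resize(a,None,fx=k,fy=k,interpolation=cv2.INTER_CUBIC)
A=r(s[120:340,190:420],1.7);B=r(t[120:260,290:440],2.67)
save(np.hstack([A,B[:A.shape[0]]]) if B.shape[0]>=A.shape[0] else np.hstack([A[:B.shape[0]],B]),"end.png")
```

```text
t 27.5667 tcp [0.4385 0.1877 0.364 ] F [-0.2 -0.4 -0.4] M [-0.21  0.64  0.03] w 0.0876 q5,6 [-0.79 -2.31]
hookyaw 13.76 pitch 12.23 grip [0.4713 0.1959 0.2083] tip [0.6506 0.2399 0.1685] tip cradle mm -237.1 481.2
side hook_grip [([300.5, 289.6], 0.88, array([0.476, 0.329]))]
side spice [([265.8, 201.3], 0.64, array([ 0.742, -0.132]))]
side jar [([348.5, 176.2], 0.51, array([ 0.536, -0.428]))]
side yoghurt [([310.5, 224.9], 0.89, array([ 0.561, -0.028])), ([348.5, 176.7], 0.3, array([ 0.535, -0.423]))]
top hook_grip [([215.3, 218.0], 0.53, array([0.469, 0.313]))]
top spice [([336.8, 164.3], 0.75, array([ 0.733, -0.128])), ([364.4, 210.5], 0.16, array([ 0.537, -0.236]))]
top jar [([414.5, 210.9], 0.88, array([ 0.542, -0.425])), ([363.7, 207.1], 0.61, array([ 0.551, -0.233]))]
top yoghurt [([307.4, 201.3], 0.86, array([ 0.568, -0.019]))]
```

View pics/end.png

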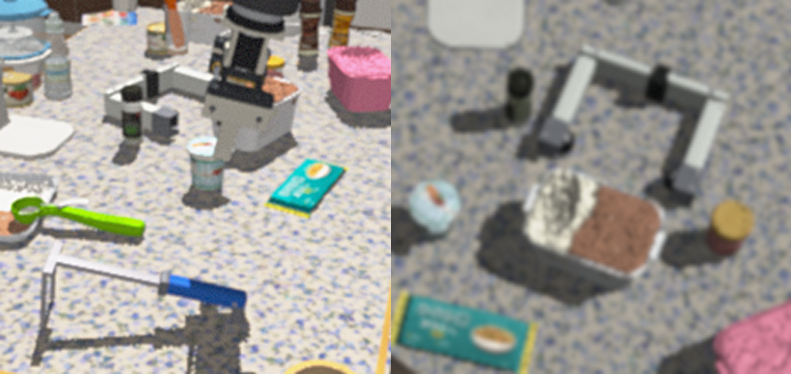

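The hook stands on its prongs and foot at the left (side crop, about (50–245, 250–360)). The tub is upright and square in front of the empty cradle, and spice jar, jam jar and yoghurt pot stand where they did.

```bash
python3 -c "
from station import arm
print(arm.job_done(), arm.get_state()['t'])"
```

```text
the job is handed in; nothing more can be done
the job is handed in; nothing more can be done
```

The tub is out of the cradle, upright and square to it, and I handed the job in after about 28 s of the 67 s allowed.

- **Hooking:** I gripped the hook at its grip point and levelled the shaft. The prongs went in at the first try, about 8 mm right of the cradle's middle, with no contact force on the way down.
- **Pull:** I drew the tub straight out about 19 cm. The pull peaked at about 9.5 N, and the hand did not touch the tub.
- **Setting down:** I unhooked and put the hook back within about 1 cm of its old place at the left, well clear of the tub. I then opened and raised the gripper.

**Last checks:**
- **Gap:** The tub's far rim measures 44–47 mm from the cradle's front in the top camera. The hook's travel puts it at about 50 mm, so the two differ by 3 to 6 mm. The foot, set in from the rim, has about 1 cm more.
- **Tub angle:** No turn of the tub relative to the cradle can be seen.
- **Bystanders:** The spice jar, jam jar and yoghurt pot show no movement beyond detection noise, about 1–2 cm between cameras.
- **Hook:** It stands on its prongs and foot.
- **Sideways force:** There was a force of 2–3 N on the hook early in the pull. It faded once the tub was clear of the rollers.

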